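Book in the sample canisters at the label reader

TASK

Take the tape measure out of the space in front of the label reader and lay it aside on the bench, well clear of the reader's windows. Stand every canister there is upright on the bench close in front of a reader window of its own, its bar-code label squarely facing the glass, and close each with a rubber stopper pushed fully home in its mouth. When all of them stand so, swing the reader's sprung trigger lever right down to its stop and let it come back up by itself; leave the canisters standing in front of their windows, and do not disturb the jar of screws on the right.

Things in the scene. Friction and masses are not known exactly. Their poses are not given: they have to be found in the camera images.
- reader: Fixed label reader: a grey housing 330 mm long (y), 50 mm deep (x), 48 mm high, with three dark glass windows on its front (-x) face, which looks towards the robot. Origin under its centre, at bench level; x to its back, y to the left, z up. At its right end (y -0.175 to -0.255) a two-cheeked pedestal 125 mm high carries the trigger lever.
- window_1 (a point): Left window: centre of its glass, 27 mm in front of the reader's origin plane (x -0.027, y +0.11, z 0.027 in the reader frame). Axes as the reader. A label is read when it faces the glass squarely (within 15 degrees), at most about 40 mm away from the glass, and centred on the window within 18 mm.
- window_2 (a point): Middle window, as window_1 but at y 0 in the reader frame.
- window_3 (a point): Right window, as window_1 but at y -0.11 in the reader frame.
- trigger (a joint): Trigger lever's hinge (rad), axis along the reader's y, pivot at x 0, y -0.225, z 0.11 in the reader frame. 0 = up at rest (arm rises 30 degrees towards the robot), grows as the lever is pushed down, stop at 0.70. A spring brings it back; about 3 N at the grip at rest to 8 N at the stop.
- trigger_grip (a point): Centre of the lever's black cross grip, a bar 56 mm long along the reader's y, 20 mm thick, 120 mm from the pivot, sticking out towards the robot. At rest it lies 104 mm in front of the pivot and 170 mm above the bench; at the stop 118 mm in front and about 89 mm above the bench.
- tape_measure: Yellow tape measure, 36 x 93 x 68 mm (x, y, z), standing on its narrow edge in front of the reader. Origin at the centre of its underside; its 36 mm thickness lies along its x. Mass 0.25 kg.
- screw_jar: Bystander: clear round jar of screws with a black lid, 66 mm in diameter, 80 mm high, to the right of the canisters; to be left where it stands. Origin at the centre of its underside. Between it and the reader, along the back, stands a tall bench grinder with wire shields (roughly x beyond 0.55, y -0.1 to -0.4): keep the hand in front of it.
- canister_1: Plain metal canister: an upright cylinder 62 mm in diameter, 84 mm high, about 0.45 kg, with a heavy dark foot ring and an open round mouth 34 mm wide and 34 mm deep in its top. Origin at the centre of its underside, z up; its own +x points to the middle of its white bar-code label (a black index line above the label runs onto the top rim). May be absent.
- mark_1 (a point): Middle of the bar-code label of canister_1: on its side, 31 mm from its axis along its +x, 47 mm above its underside. May be absent with its canister.
- stopper_1: Black rubber stopper, 51 mm high, 30 g, standing on its narrow end: tapered plug 22 mm long (24 mm wide at the foot, 31 at the top), flange 40 mm wide, 5 thick, and on top a round grip 24 mm wide, 24 high. Origin at the centre of the plug's foot, z up. Fully home, the flange rests on the rim, origin 62 mm above the canister's. All stoppers are alike and fit any canister; one may be spare.
- canister_2: Plain metal canister: an upright cylinder 62 mm in diameter, 84 mm high, about 0.45 kg, with a heavy dark foot ring and an open round mouth 34 mm wide and 34 mm deep in its top. Origin at the centre of its underside, z up; its own +x points to the middle of its white bar-code label (a black index line above the label runs onto the top rim). May be absent.
- mark_2 (a point): Middle of the bar-code label of canister_2: on its side, 31 mm from its axis along its +x, 47 mm above its underside. May be absent with its canister.
- stopper_2: Black rubber stopper, 51 mm high, 30 g, standing on its narrow end: tapered plug 22 mm long (24 mm wide at the foot, 31 at the top), flange 40 mm wide, 5 thick, and on top a round grip 24 mm wide, 24 high. Origin at the centre of the plug's foot, z up. Fully home, the flange rests on the rim, origin 62 mm above the canister's. All stoppers are alike and fit any canister; one may be spare.
- canister_3: Plain metal canister: an upright cylinder 62 mm in diameter, 84 mm high, about 0.45 kg, with a heavy dark foot ring and an open round mouth 34 mm wide and 34 mm deep in its top. Origin at the centre of its underside, z up; its own +x points to the middle of its white bar-code label (a black index line above the label runs onto the top rim). May be absent.
- mark_3 (a point): Middle of the bar-code label of canister_3: on its side, 31 mm from its axis along its +x, 47 mm above its underside. May be absent with its canister.
- stopper_3: Black rubber stopper, 51 mm high, 30 g, standing on its narrow end: tapered plug 22 mm long (24 mm wide at the foot, 31 at the top), flange 40 mm wide, 5 thick, and on top a round grip 24 mm wide, 24 high. Origin at the centre of the plug's foot, z up. Fully home, the flange rests on the rim, origin 62 mm above the canister's. All stoppers are alike and fit any canister; one may be spare.

How it is judged:
On the way, in this order (a step that is already met when the one before it is completed fails the run):
1. the tape measure is out of the way and every canister stands stoppered, its label facing a window (((x of mark_1 in the frame of window_1 between -0.042 and 0.005 m and y of mark_1 in the frame of window_1 between -0.018 and 0.018 m) or (x of mark_1 in the frame of window_2 between -0.042 and 0.005 m and y of mark_1 in the frame of window_2 between -0.018 and 0.018 m) or (x of mark_1 in the frame of window_3 between -0.042 and 0.005 m and y of mark_1 in the frame of window_3 between -0.018 and 0.018 m)) and angle between the x axis of each of canister_1, canister_2, canister_3 and the x axis of reader, either way round below 0.26 rad and angle between each of canister_1, canister_2, canister_3's own z axis and vertical below 0.1 rad and height (world z) of each of canister_1, canister_2, canister_3 below 0.01 m and ((x of mark_2 in the frame of window_1 between -0.042 and 0.005 m and y of mark_2 in the frame of window_1 between -0.018 and 0.018 m) or (x of mark_2 in the frame of window_2 between -0.042 and 0.005 m and y of mark_2 in the frame of window_2 between -0.018 and 0.018 m) or (x of mark_2 in the frame of window_3 between -0.042 and 0.005 m and y of mark_2 in the frame of window_3 between -0.018 and 0.018 m)) and ((x of mark_3 in the frame of window_1 between -0.042 and 0.005 m and y of mark_3 in the frame of window_1 between -0.018 and 0.018 m) or (x of mark_3 in the frame of window_2 between -0.042 and 0.005 m and y of mark_3 in the frame of window_2 between -0.018 and 0.018 m) or (x of mark_3 in the frame of window_3 between -0.042 and 0.005 m and y of mark_3 in the frame of window_3 between -0.018 and 0.018 m)) and ((horizontal distance between stopper_1 and canister_1 below 0.007 m and z of stopper_1 in the frame of canister_1 between 0.054 and 0.066 m and angle between the z axis of stopper_1 and the z axis of canister_1, either way round below 0.12 rad) or (horizontal distance between stopper_2 and canister_1 below 0.007 m and z of stopper_2 in the frame of canister_1 between 0.054 and 0.066 m and angle between the z axis of stopper_2 and the z axis of canister_1, either way round below 0.12 rad) or (horizontal distance between stopper_3 and canister_1 below 0.007 m and z of stopper_3 in the frame of canister_1 between 0.054 and 0.066 m and angle between the z axis of stopper_3 and the z axis of canister_1, either way round below 0.12 rad)) and ((horizontal distance between stopper_1 and canister_2 below 0.007 m and z of stopper_1 in the frame of canister_2 between 0.054 and 0.066 m and angle between the z axis of stopper_1 and the z axis of canister_2, either way round below 0.12 rad) or (horizontal distance between stopper_2 and canister_2 below 0.007 m and z of stopper_2 in the frame of canister_2 between 0.054 and 0.066 m and angle between the z axis of stopper_2 and the z axis of canister_2, either way round below 0.12 rad) or (horizontal distance between stopper_3 and canister_2 below 0.007 m and z of stopper_3 in the frame of canister_2 between 0.054 and 0.066 m and angle between the z axis of stopper_3 and the z axis of canister_2, either way round below 0.12 rad)) and ((horizontal distance between stopper_1 and canister_3 below 0.007 m and z of stopper_1 in the frame of canister_3 between 0.054 and 0.066 m and angle between the z axis of stopper_1 and the z axis of canister_3, either way round below 0.12 rad) or (horizontal distance between stopper_2 and canister_3 below 0.007 m and z of stopper_2 in the frame of canister_3 between 0.054 and 0.066 m and angle between the z axis of stopper_2 and the z axis of canister_3, either way round below 0.12 rad) or (horizontal distance between stopper_3 and canister_3 below 0.007 m and z of stopper_3 in the frame of canister_3 between 0.054 and 0.066 m and angle between the z axis of stopper_3 and the z axis of canister_3, either way round below 0.12 rad)) and horizontal distance between tape_measure and window_1 above 0.12 m and horizontal distance between tape_measure and window_2 above 0.12 m and horizontal distance between tape_measure and window_3 above 0.12 m and height (world z) of tape_measure below 0.03 m), for 0.2 s.
2. with all of them so, the trigger lever is swung down to its stop (all of step 1 and value of joint trigger above 0.64 rad), for 0.1 s.
3. the lever has come back up (value of joint trigger below 0.08 rad), for 0.2 s.
At the end, for the whole second after the job is handed in: Each canister present stands upright, label within 42 mm of a window's glass, centred within 18 mm, square within 15 degrees, a stopper home in it (flange within 4 mm of the rim); tape measure on the bench over 120 mm from every window; lever back up (under 0.08 rad) (all of step 1 and linear speed of each of canister_1, canister_2, canister_3 below 0.02 m/s and value of joint trigger below 0.08 rad); the robot touches nothing.
It fails at once if the screw jar is shifted by more than 40 mm (distance of screw_jar from where it was at the start of the episode above 0.04 m).
Of canister_1, canister_2, canister_3 only 2 to 3 are there at a start; the rules pass over those that are not, and their reading is None.
At some moment in a run one of canister_1, canister_2, canister_3 may be knocked a few centimetres aside while the robot is not near it.
It also fails if it takes over 210 s, if anything falls off the work surface, if the arm or the gripper's body presses on something with over 40 N, if the wrist force passes 120 N, or if a joint passes its speed limit or range.

ROBOT

A 7-joint arm with a two-finger parallel gripper is mounted at the origin on a cart in front of the work surface, level with it; the furniture and walls round the work are solid. World frame = base frame: x ahead of the robot, y to its left, z up, the work surface at z = 0. Lengths are in m, angles in rad, forces in N, time in s.
With the tool pointing down it reaches from about 0.35 to 0.9 m from the base axis. Payload 19.9 kg.
Tool frame: the origin (TCP) lies midway between the tips of the shut fingers; the grasp point (between the pads) lies ctrl.hold_point_z behind it (ctrl.hold_point_z is the distance from the TCP to the grasp point, in m); z points along the fingers, y is the line along which they close (so a half turn about z gives the same grasp; the last joint's range is limited). The gripper opens to 94 mm and grips with 3 to 60 N. Pads are 16 mm wide; open, the fingers measure 119 mm over their backs; the gripper's body (75 mm by 177 mm) begins 78 mm behind the grasp point.
Start: joints at [-1.185, 0.417, -0.01, 1.614, 0.005, 1.111, -0.053], TCP at [0.259, 0.569, 0.205] pointing down, gripper open.
Joint ranges: [-2.81, 2.81], [-0.39, 2.02], [-1.27, 1.25], [0.06, 2.57], [-1.19, 4.33], [0.19, 2], [-2.82, 2.82]. Speed limits (rad/s): [1.89, 1.89, 2.39, 2.39, 3.01, 3.01, 3.01].

INTERFACE

Orientations are given as a 3x3 rotation matrix whose columns are the frame's x, y, z axes.
In Python, from workcell import ctrl gives the robot as it stands.
- The arm moves only by the shell command python3 inch.py 'ROWS'. ROWS is a JSON list of rows, 1 to 8 of them, each of 7 numbers: dx, dy, dz in m, then a rotation vector rx, ry, rz in rad, then the finger opening in m; each row shifts and turns the commanded pose from where the row before left it, along the tool's axes as they then stand; what a row does not reach is not made up. A row lasts 1/12 s, in which the tool goes at most 0.0417 m and 0.125 rad, less where a joint would pass 70% of its speed; a pose out of reach is approached as far as the arm can. The fingers move at their own pace and stop on an object; the grip force is fixed at half the most. Time passes only in rows, so rows that do not move let the fingers close. It prints the time, the measured TCP pose, the force, the opening and the grip force at its end. Input that does not fit is refused with a message, and nothing moves.
- ctrl.observe(): the state, without advancing time (a new reading comes with each control period).
- ctrl.capture(name): name is "scene" or "top" or "wrist"; returns a dict with "image" (420x560x3 uint8, red, green, blue), "depth" (420x560 float32, m along the optical axis (not along the pixel's ray), 0 where there is no reading), "fovy" (degrees; the focal length in pixels is half the picture's height over the tangent of half this angle, whatever the lens; pixels are square), "cx", "cy" (the principal point, pixels), "origin" and "orientation" of the camera in the world. Camera axes: x right, y down, z forward; pixel columns grow to the right and rows downward; lengths in m; the calibration is good to about 2 mm. The wrist camera is an equidistant fisheye: a pixel r from the principal point sees the ray r / f radians off the axis. A picture is of the moment at which its call begins.
- ctrl.job_done(): hands the job in; it is judged then, once.
The state is a dict: "t": time; "qpos": joint angles; "dq": joint speeds; "joint_torque": joint torques, N m; "eef_pos": TCP position; "tcp_rot": TCP orientation; "wrist_force": force on the tool from outside, world axes, zero at the start; "torque": the same for the moment, N m; "width": finger opening in m; "gripper_force": force on a finger pad.
Only numpy, scipy, OpenCV 4.12 (cv2) and the standard library are available. Lean on these libraries where they do the work, as an engineer would, in place of code of your own. Each camera call takes 0.05 s, during which the arm holds its last target. There are 200 camera calls.

## Working session

There is one attempt and no reset: what is moved stays moved. The work goes in short steps, Python scripts to look and compute and a shell command to move; the robot and the scene stay as the last step left them, time stands still between calls to the robot, and variables do not carry over. Pictures are saved under pics/ and viewed, at most 14 in all, crops included, and the job is handed in when it is done.

```bash
ls; mkdir -p pics; cat > h.py <<'E'
import numpy as np, cv2
from workcell import ctrl
def cap(n):
    c=ctrl.capture(n); c['f']=c['image'].shape[0]/2/np.tan(np.radians(c['fovy'])/2); return c
def pts(c):
    h,w=c['depth'].shape; u,v=np.meshgrid(np.arange(w),np.arange(h)); d=c['depth']
    p=np.stack([(u-c['cx'])/c['f']*d,(v-c['cy'])/c['f']*d,d],-1)
    return p@np.array(c['orientation']).T+np.array(c['origin'])
def ray(c,u,v,z):
    r=np.array(c['orientation'])@np.array([(u-c['cx'])/c['f'],(v-c['cy'])/c['f'],1]); o=np.array(c['origin'])
    return o+r*(z-o[2])/r[2]
def save(c,n): cv2.imwrite('pics/'+n+'.png',c['image'][...,::-1])
E
python3 - <<'E'
from h import *
for n in('top','scene'):
    c=cap(n); save(c,n+'0'); print(n,c['origin'],c['orientation'],c['f'],c['cx'],c['cy'])
s=ctrl.observe(); print(s['t'],s['eef_pos'],s['tcp_rot'],s['width'],ctrl.hold_point_z)
E
```

```text
inch.py
pics
workcell.py
top [-0.46395027 -0.00847705  1.35609102] [[-0.03870934 -0.77747879  0.62771675]
 [-0.99920775  0.02430514 -0.03151412]
 [ 0.00924482 -0.62843933 -0.77780366]] 537.6974469802057 277.4600662402428 211.7352679420948
scene [-0.41778978 -0.64766627  1.20001734] [[ 0.51016602 -0.61094982  0.60536844]
 [-0.85987074 -0.34693256  0.37451316]
 [-0.01878673 -0.7116025  -0.70233108]] 464.3988166437002 279.93842396585 211.74550817441494
0.1 [0.25857122 0.56864085 0.20492779] [[-9.10308135e-01  4.13931112e-01 -3.64407726e-04]
 [ 4.13931267e-01  9.10307627e-01 -9.64782227e-04]
 [-6.76302486e-05 -1.02908886e-03 -9.99999468e-01]] 0.09411809828425954 0.0188
```

View pics/top0.png

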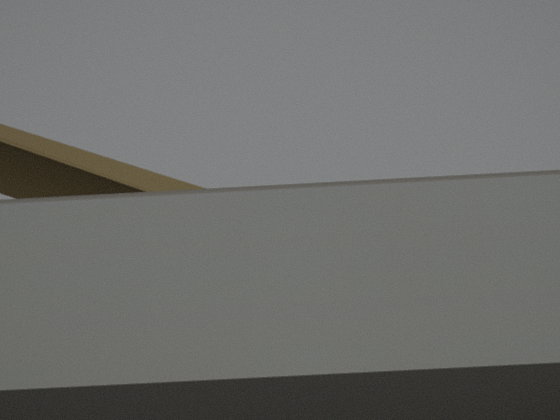

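View pics/scene0.png

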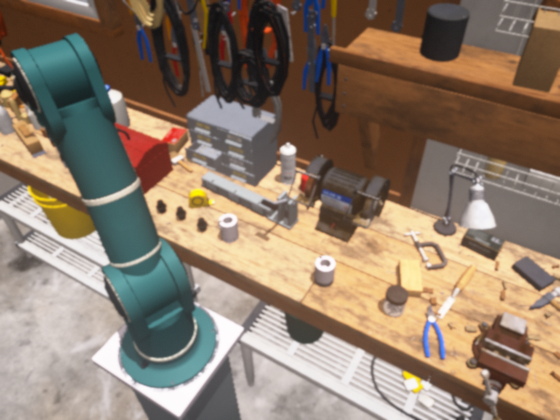

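The top camera's view is blocked: it shows a wall or panel. The scene camera shows two canisters at (228,228) and (325,270), stoppers at (161,206), (181,212) and (202,225), the tape at (199,198), the reader around (240,195), the lever at (275,225) and the jar at (396,300). The arm may be hiding a third canister, so I'll check with the wrist camera.

```bash
python3 - <<'E'
from h import *
c=cap('scene'); P=pts(c)
im=c['image'][150:330,130:430]; cv2.imwrite('pics/s1.png',cv2.resize(im[...,::-1],(800,480),interpolation=cv2.INTER_CUBIC))
for n,u,v in [('can a',228,228),('can b',325,270),('tape',199,193),('st',161,203),('st',181,209),('st',202,222),('jar',396,292),('reader',240,192),('bench',250,250)]:
    print(n,P[v,u].round(3))
c=cap('wrist'); save(c,'w0'); print(c['origin'],c['orientation'],c['f'],c['cx'],c['cy'])
E
```

```text
can a [0.404 0.067 0.069]
can b [ 0.396 -0.299  0.083]
tape [0.502 0.268 0.06 ]
st [0.405 0.37  0.043]
st [0.41  0.279 0.051]
st [0.402 0.18  0.042]
jar [ 0.427 -0.513  0.082]
reader [0.592 0.149 0.047]
bench [ 0.409 -0.012 -0.003]
[0.18703724 0.60260012 0.38341465] [[ 0.41301291  0.87564972  0.2503156 ]
 [ 0.91072144 -0.39631734 -0.11627139]
 [-0.00260859  0.27598937 -0.96115715]] 325.19226210127806 276.79134595334597 208.5468071839641
```

View pics/s1.png

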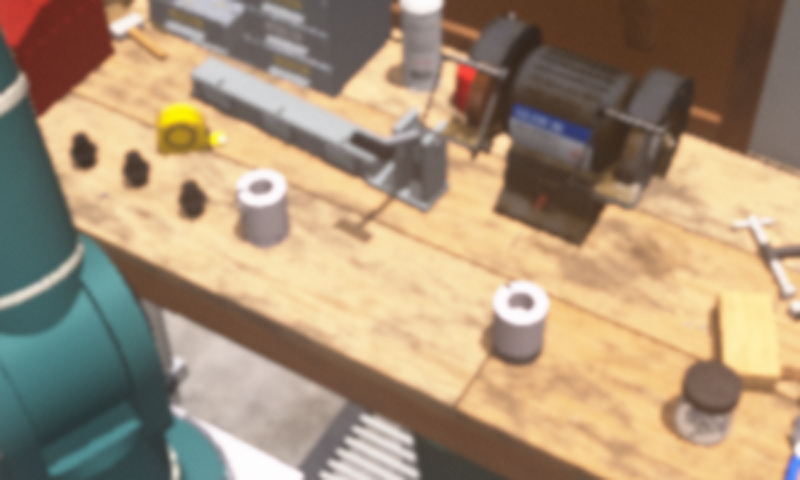

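View pics/w0.png

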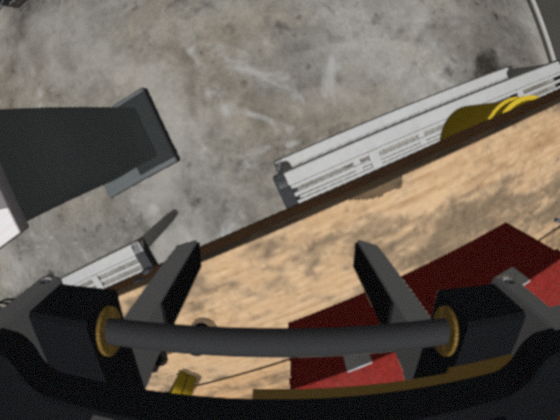

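```bash
python3 inch.py '[[0, 0, -0.04, 0, 0, -0.107, 0.094], [0, 0, -0.04, 0, 0, -0.107, 0.094], [0, 0, -0.04, 0, 0, -0.107, 0.094], [0, 0, -0.04, 0, 0, -0.107, 0.094], [-0.02, -0.035, 0, 0, 0, 0, 0.094], [-0.02, -0.035, 0, 0, 0, 0, 0.094], [-0.02, -0.035, 0, 0, 0, 0, 0.094], [-0.02, -0.035, 0, 0, 0, 0, 0.094]]'
python3 inch.py '[[0, -0.035, 0, 0, 0, 0, 0.094], [0, -0.035, 0, 0, 0, 0, 0.094], [0, -0.035, 0, 0, 0, 0, 0.094], [0, -0.035, 0, 0, 0, 0, 0.094], [0, 0, 0, 0, 0, 0, 0.094], [0, 0, 0, 0, 0, 0, 0.094]]'
cat >> h.py <<'E'
def wray(c,u,v,z):
    a=np.array([u-c['cx'],v-c['cy']],float); r=np.hypot(*a); th=r/c['f']
    d=np.array([*(a/max(r,1e-9)*np.sin(th)),np.cos(th)]); d=np.array(c['orientation'])@d; o=np.array(c['origin'])
    return o+d*(z-o[2])/d[2]
E
python3 - <<'E'
from h import *
c=cap('wrist'); save(c,'w1')
c=cap('scene'); save(c,'s2')
E
```

```text
t: 0.87
eef_pos: [0.3394, 0.4272, 0.3654]
tcp_rot: [[-1.0, -0.001, -0.0], [-0.001, 1.0, 0.0], [0.0, 0.0, -1.0]]
wrist_force: [0.4, 0.5, -0.5]
width: 0.094
gripper_force: 0.0
t: 1.37
eef_pos: [0.3393, 0.2878, 0.366]
tcp_rot: [[-1.0, 0.001, 0.001], [0.001, 1.0, 0.001], [-0.001, 0.001, -1.0]]
wrist_force: [-0.1, 0.5, -0.5]
width: 0.0937
gripper_force: 0.0
```

View pics/w1.png

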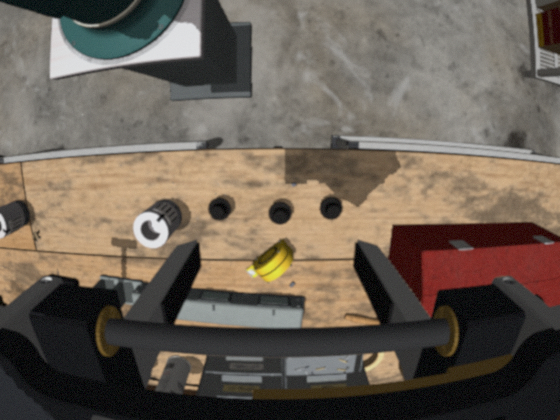

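View pics/s2.png

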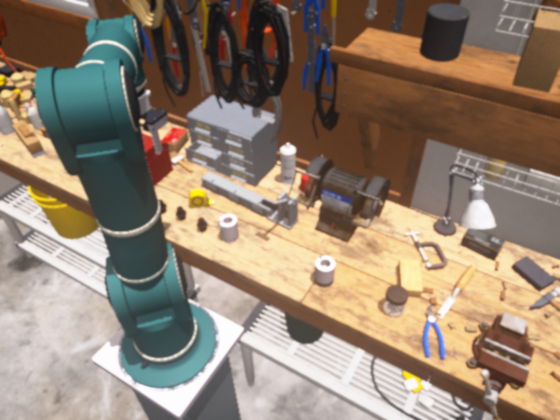

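The wrist view shows exactly two canisters, at (155,222) and (10,218). The left one's label faces roughly towards the robot. The three stoppers are at (219,207), (280,212) and (331,207), the tape is at (270,260), and nothing else is hiding in the left area. Next I'll measure.

```bash
cat >> h.py <<'E'
def wpts(c):
    h,w=c['depth'].shape; u,v=np.meshgrid(np.arange(w)-c['cx'],np.arange(h)-c['cy']); r=np.hypot(u,v)+1e-9; th=r/c['f']; d=c['depth']
    p=np.stack([u/r*np.tan(th)*d,v/r*np.tan(th)*d,d],-1)
    return p@np.array(c['orientation']).T+np.array(c['origin'])
def box(P,x0,x1,y0,y1,z0,z1):
    return (P[...,0]>x0)&(P[...,0]<x1)&(P[...,1]>y0)&(P[...,1]<y1)&(P[...,2]>z0)&(P[...,2]<z1)
def circ(q):
    A=np.c_[2*q,np.ones(len(q))]; s=np.linalg.lstsq(A,(q**2).sum(1),rcond=None)[0]; return s[:2],np.sqrt(s[2]+s[:2]@s[:2])
E
python3 - <<'E'
from h import *
def rect(q): return [np.round(a,3) for a in cv2.minAreaRect((q[:,:2]).astype(np.float32))]
for n,f in(('scene',pts),('wrist',wpts)):
    c=cap(n); P=f(c); I=c['image']
    m=box(P,.5,.72,-.02,.32,.042,.054); q=P[m]; print(n,'reader',len(q),rect(q),np.median(q[:,2]))
    for k in(0,1): print(' pct',np.percentile(q[:,k],[1,50,99]).round(3))
    for nm,b in(('canA',(.35,.5,.0,.14)),('canB',(.33,.47,-.37,-.22))):
        m=box(P,*b,.079,.09); q=P[m]
        if len(q)>20:
            ctr,r=cv2.minEnclosingCircle(q[:,:2].astype(np.float32)); print(nm,len(q),np.round(ctr,4),round(r,4),rect(q),np.median(q[:,2]))
    for y in(.37,.275,.185):
        m=box(P,.34,.46,y-.035,y+.035,.03,.06); q=P[m]
        if len(q)>5: print('st',y,len(q),q.mean(0).round(3),rect(q)[0:2])
    H=cv2.cvtColor(I,cv2.COLOR_RGB2HSV); m=box(P,.4,.6,.18,.36,.055,.08)&(H[...,1]>120); q=P[m]; print('tape',len(q),q.mean(0).round(3),rect(q))
    if n=='wrist':
        cv2.imwrite('pics/w1c.png',cv2.resize(I[180:300,100:300,::-1],(800,480),interpolation=cv2.INTER_CUBIC)); print(c['origin'])
E
```

```text
scene reader 720 [array([0.628, 0.178]), array([0.205, 0.292]), np.float64(15.716)] 0.046034039482490074
 pct [0.508 0.604 0.702]
 pct [0.023 0.182 0.316]
canA 119 [0.4234 0.0846] 0.0316 [array([0.422, 0.085]), array([0.06 , 0.059]), np.float64(66.005)] 0.0823003643909157
canB 171 [ 0.4208 -0.284 ] 0.0324 [array([ 0.42 , -0.286]), array([0.061, 0.058]), np.float64(27.693)] 0.08239060821811672
st 0.37 32 [0.406 0.372 0.043] [array([0.407, 0.373]), array([0.031, 0.014])]
st 0.275 49 [0.411 0.289 0.043] [array([0.413, 0.29 ]), array([0.025, 0.022])]
st 0.185 51 [0.403 0.187 0.044] [array([0.405, 0.19 ]), array([0.025, 0.023])]
tape 82 [0.498 0.278 0.062] [array([0.5  , 0.279]), array([0.037, 0.047]), np.float64(39.804)]
wrist reader 2542 [array([0.569, 0.164]), array([0.133, 0.312]), np.float64(0.616)] 0.04689146867770688
 pct [0.528 0.604 0.632]
 pct [0.014 0.213 0.318]
canA 733 [0.4277 0.0862] 0.0313 [array([0.428, 0.087]), array([0.06 , 0.061]), np.float64(73.407)] 0.08335094775115193
canB 123 [ 0.4275 -0.2717] 0.0286 [array([ 0.43 , -0.262]), array([0.02 , 0.057]), np.float64(74.345)] 0.0835902441084635
st 0.37 210 [0.406 0.378 0.047] [array([0.408, 0.378]), array([0.022, 0.023])]
st 0.275 207 [0.415 0.292 0.048] [array([0.416, 0.292]), array([0.023, 0.022])]
st 0.185 214 [0.408 0.192 0.048] [array([0.409, 0.191]), array([0.023, 0.023])]
tape 525 [0.5   0.282 0.063] [array([0.502, 0.28 ]), array([0.032, 0.052]), np.float64(41.782)]
[0.26001684 0.29019556 0.54377735]
```

View pics/w1c.png

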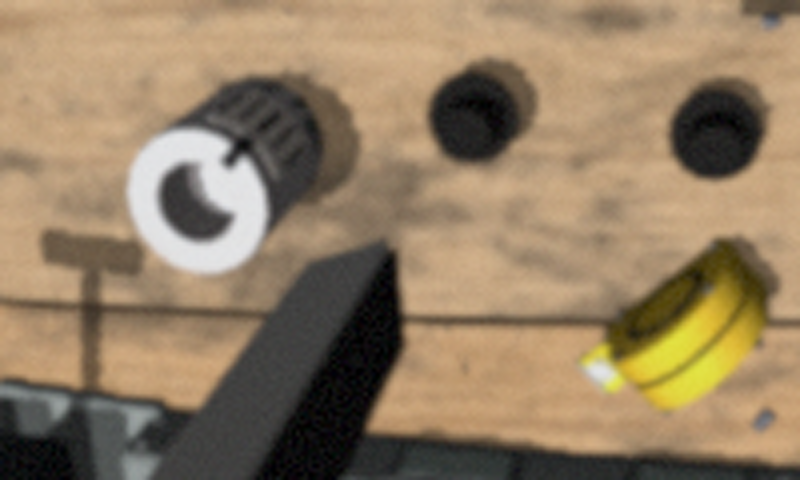

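The crop shows canister A's index line at crop (240,150) with the rim centre at (200,200), so the label points towards the robot and to the left. The tape sits at about 45°. Next: the reader pose and the index directions.

```bash
cat >> h.py <<'E'
def comp(m):
    n,l,s,_=cv2.connectedComponentsWithStats(m.astype(np.uint8)); return l==1+np.argmax(s[1:,4])
def index(c,P,rayf,ctr):
    # dark pixels on rim annulus -> angle of index line (deg), and centre of bright rim at z=.084
    I=c['image'].astype(int).max(2); h,w=I.shape
    X=np.full((h,w,2),9.)
    vv,uu=np.where((np.abs(P[...,0]-ctr[0])<.06)&(np.abs(P[...,1]-ctr[1])<.06))
    for v,u in zip(vv,uu): X[v,u]=rayf(c,u,v,.084)[:2]
    for it in range(3):
        d=np.hypot(X[...,0]-ctr[0],X[...,1]-ctr[1])
        rim=(d<.036)&(P[...,2]>.079)&(P[...,2]<.092)
        k=cv2.convexHull(np.argwhere(rim)[:,::-1].astype(np.int32)) if 0 else None
        if rim.sum()<20: return None
        e=cv2.minEnclosingCircle(X[rim].astype(np.float32)); ctr=np.array(e[0])
    d=np.hypot(X[...,0]-ctr[0],X[...,1]-ctr[1]); ann=(d>.020)&(d<.0285); t=np.median(I[ann])
    wgt=np.clip(t*.75-I[ann],0,None); D=(X[ann]-ctr); a=np.arctan2(D[:,1],D[:,0])
    z=(wgt*np.exp(1j*a)).sum()
    return ctr.round(4),round(e[1],4),round(float(np.degrees(np.angle(z))),1),round(float(abs(z)/max(wgt.sum(),1e-9)),2)
E
python3 - <<'E'
from h import *
for n,f,rf in(('scene',pts,ray),('wrist',wpts,wray)):
    c=cap(n); P=f(c); H=cv2.cvtColor(c['image'],cv2.COLOR_RGB2HSV)
    m=comp(box(P,.52,.66,-.02,.36,.040,.056)&(H[...,1]<70)); q=P[m]
    r=cv2.minAreaRect(q[:,:2].astype(np.float32)); print(n,len(q),r)
    # front edge: min x per y bin
    ys=np.arange(.02,.33,.01); F=np.array([[y,np.percentile(q[abs(q[:,1]-y)<.005][:,0],3)] for y in ys if (abs(q[:,1]-y)<.005).sum()>8])
    if len(F)>4:
        k=np.polyfit(F[:,0],F[:,1],1); print('front',k,F[[0,-1]], 'resid',np.abs(np.polyval(k,F[:,0])-F[:,1]).max())
    for ctr in((.426,.086),(.423,-.284)): print(index(c,P,rf,np.array(ctr)))
E
```

```text
scene 701 ((0.5980226397514343, 0.1679798811674118), (0.32790741324424744, 0.05889246612787247), 86.69598388671875)
front [0.08380032 0.56256943] [[0.02       0.56508757]
 [0.32       0.58761039]] resid 0.003509901925472181
(array([0.4208, 0.0828]), 0.0321, 0.0, 0.0)
(array([ 0.4184, -0.2854]), 0.032, 0.0, 0.0)
wrist 2694 ((0.6070816516876221, 0.21793043613433838), (0.2332962304353714, 0.05375652760267258), 85.94164276123047)
front [0.00799468 0.58347444] [[0.1        0.61271585]
 [0.32       0.59225887]] resid 0.028441938409356715
(array([0.4281, 0.0879]), 0.0321, 139.3, 1.0)
(array([ 0.4277, -0.2688]), 0.0285, 65.8, 0.98)
```

```bash
cat > to.py <<'E'
import sys,numpy as np
from workcell import ctrl
s=ctrl.observe(); t=np.array([float(a) for a in sys.argv[1:4]]); R=np.array(s['tcp_rot']); p=np.array(s['eef_pos'])
print('tool delta',(R.T@(t-p)).round(4),'yaw y_tool',round(float(np.degrees(np.arctan2(R[1,1],R[0,1]))),1),'q7',round(s['qpos'][6],2))
E
python3 inch.py '[[0, 0, 0, 0, 0, 0.122, 0.094], [0, 0, 0, 0, 0, 0.122, 0.094], [0, 0, 0, 0, 0, 0.122, 0.094], [0, 0, 0, 0, 0, 0.122, 0.094], [0, 0, 0, 0, 0, 0.122, 0.094], [0, 0, 0, 0, 0, 0.122, 0.094], [0, 0, 0, 0, 0, 0.122, 0.094], [0, 0, 0, 0, 0, 0, 0.094]]'
python3 to.py .502 .281 .016
python3 - <<'E'
from h import *
c=cap('wrist'); P=wpts(c); H=cv2.cvtColor(c['image'],cv2.COLOR_RGB2HSV); save(c,'w2')
m=comp(box(P,.4,.6,.18,.36,.03,.08)&(H[...,1]>120)&(H[...,0]>20)); q=P[m]; print(len(q),q.mean(0),cv2.minAreaRect(q[:,:2].astype(np.float32)),cv2.minAreaRect(q[q[:,2]>.055][:,:2].astype(np.float32)))
E
```

```text
t: 2.33
eef_pos: [0.339, 0.2895, 0.3652]
tcp_rot: [[-0.653, 0.757, -0.0], [0.757, 0.653, -0.001], [-0.0, -0.001, -1.0]]
wrist_force: [1.0, -0.3, 0.2]
width: 0.0942
gripper_force: 0.0
tool delta [-0.1129  0.1181  0.3491] yaw y_tool 40.8 q7 -0.07
778 [0.49403895 0.2854228  0.05661626] ((0.5007646083831787, 0.28109341859817505), (0.033319566398859024, 0.06531615555286407), 38.80719757080078) ((0.5018724799156189, 0.28020796179771423), (0.031933240592479706, 0.05172460153698921), 37.914451599121094)
```

```bash
python3 inch.py '[[-0.0226, 0.0236, 0.02, 0, 0, 0, 0.094], [-0.0226, 0.0236, 0.02, 0, 0, 0, 0.094], [-0.0226, 0.0236, 0.02, 0, 0, 0, 0.094], [-0.0226, 0.0236, 0.02, 0, 0, 0, 0.094], [-0.0226, 0.0236, 0.02, 0, 0, 0, 0.094], [0, 0, 0.035, 0, 0, 0, 0.094], [0, 0, 0.035, 0, 0, 0, 0.094], [0, 0, 0.035, 0, 0, 0, 0.094]]'
python3 to.py .502 .281 .016
```

```text
t: 3.05
eef_pos: [0.5025, 0.2815, 0.1585]
tcp_rot: [[-0.662, 0.75, -0.0], [0.75, 0.662, -0.0], [-0.0, -0.0, -1.0]]
wrist_force: [0.9, 0.4, -0.2]
width: 0.0938
gripper_force: 0.0
tool delta [-0.     -0.0006  0.1425] yaw y_tool 41.4 q7 0.22
```

```bash
python3 inch.py '[[0, 0, 0.03, 0, 0, 0, 0.094], [0, 0, 0.03, 0, 0, 0, 0.094], [0, 0, 0.03, 0, 0, 0, 0.094], [0, 0, 0.03, 0, 0, 0, 0.094], [0, 0, 0.022, 0, 0, 0, 0.094], [0, 0, 0, 0, 0, 0, 0.03], [0, 0, 0, 0, 0, 0, 0.02], [0, 0, 0, 0, 0, 0, 0.02]]'
python3 inch.py '[[0, 0, 0, 0, 0, 0, 0.02], [0, 0, 0, 0, 0, 0, 0.02], [0, 0, 0, 0, 0, 0, 0.02], [0, 0, 0, 0, 0, 0, 0.02], [0, 0, -0.03, 0, 0, 0, 0.02], [0, 0, -0.03, 0, 0, 0, 0.02], [0, 0, -0.04, 0, 0, 0, 0.02], [0, 0, -0.04, 0, 0, 0, 0.02]]'
python3 to.py .40 -.17 .16
```

```text
t: 3.72
eef_pos: [0.5029, 0.282, 0.0197]
tcp_rot: [[-0.66, 0.752, 0.001], [0.752, 0.66, 0.001], [-0.0, 0.001, -1.0]]
wrist_force: [-0.2, 1.0, -0.7]
width: 0.0775
gripper_force: 0.0
t: 4.38
eef_pos: [0.5018, 0.2812, 0.1601]
tcp_rot: [[-0.658, 0.753, -0.001], [0.753, 0.658, -0.001], [-0.0, -0.001, -1.0]]
wrist_force: [0.3, -0.0, 0.1]
width: 0.0238
gripper_force: 0.0
tool delta [-0.2728 -0.3735  0.0004] yaw y_tool 41.1 q7 0.21
```

```bash
cat > tape.py <<'E'
from h import *
c=cap('wrist'); P=wpts(c); H=cv2.cvtColor(c['image'],cv2.COLOR_RGB2HSV)
m=comp(box(P,.3,.7,-.3,.45,-.02,.09)&(H[...,1]>120)&(H[...,0]>20)&(H[...,0]<35)&(c['image'].max(2)>90)); q=P[m]; print(len(q),q.mean(0),np.percentile(q[:,2],[2,98]))
s=ctrl.observe(); print(s['t'],s['width'],s['gripper_force'])
save(c,'w3')
E
python3 inch.py '[[0, 0, -0.04, 0, 0, 0, 0.094], [0, 0, -0.04, 0, 0, 0, 0.094], [0, 0, -0.04, 0, 0, 0, 0.094], [0, 0, 0, 0, 0, 0, 0.094], [0, 0, 0, 0, 0, 0, 0.094], [0, 0, 0, 0, 0, 0, 0.094]]' | grep -E 'eef|width'; python3 tape.py
```

```text
eef_pos: [0.502, 0.2814, 0.2782]
width: 0.0608
1400 [0.50241577 0.28216342 0.0552408 ] [0.00462234 0.06742351]
4.9333 0.06472923370224176 0.0
```

View pics/w3.png

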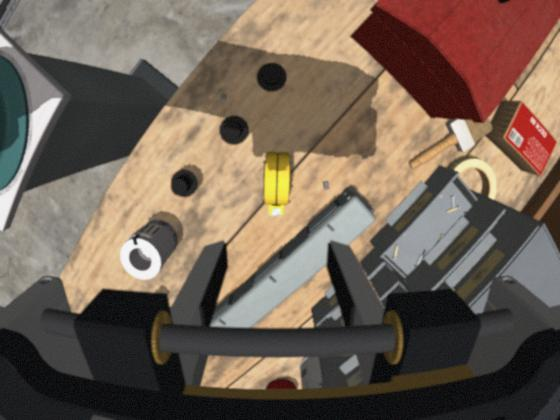

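The tape still stands at (277,185). The fingers close slowly, at about 7 mm per row, so I lifted too early. The reader's left part is in clear view, so I'll measure it now and then grasp again.

```bash
cat > rd.py <<'E'
from h import *
c=cap('wrist'); P=wpts(c); H=cv2.cvtColor(c['image'],cv2.COLOR_RGB2HSV)
m=comp(box(P,.52,.68,-.02,.36,.040,.056)&(H[...,1]<70)); q=P[m]
print(len(q),cv2.minAreaRect(q[:,:2].astype(np.float32)),'z',np.median(q[:,2]))
for s,pc in((0,3),(1,97)):
    F=np.array([[y,np.percentile(q[abs(q[:,1]-y)<.005][:,0],pc)] for y in np.arange(.02,.33,.01) if (abs(q[:,1]-y)<.005).sum()>15])
    k=np.polyfit(F[:,0],F[:,1],1); k=np.polyfit(*F[abs(np.polyval(k,F[:,0])-F[:,1])<.004].T,1); print('edge',k,F[[0,-1]].round(3).tolist())
print('y max',np.percentile(q[:,1],[1,99,99.8]))
E
python3 rd.py
python3 inch.py '[[0, 0, 0.04, 0, 0, 0, 0.065], [0, 0, 0.04, 0, 0, 0, 0.065], [0, 0, 0.04, 0, 0, 0, 0.065], [0, 0, 0.04, 0, 0, 0, 0.065], [0, 0, 0.04, 0, 0, 0, 0.065], [0, 0, 0.04, 0, 0, 0, 0.065], [0, 0, 0.022, 0, 0, 0, 0.06], [0, 0, 0, 0, 0, 0, 0.03]]' | grep -E 'eef|width'
python3 inch.py '[[0, 0, 0, 0, 0, 0, 0.02], [0, 0, 0, 0, 0, 0, 0.02], [0, 0, 0, 0, 0, 0, 0.02], [0, 0, 0, 0, 0, 0, 0.02], [0, 0, 0, 0, 0, 0, 0.02], [0, 0, 0, 0, 0, 0, 0.02], [0, 0, 0, 0, 0, 0, 0.02], [0, 0, 0, 0, 0, 0, 0.02]]'
```

```text
5956 ((0.6047205328941345, 0.1834363341331482), (0.3039640486240387, 0.05342695116996765), 86.18771362304688) z 0.04707354638142269
edge [0.07306568 0.5676664 ] [[0.04, 0.569], [0.32, 0.592]]
edge [0.11893581 0.60131298] [[0.04, 0.576], [0.32, 0.638]]
y max [0.05124523 0.33223438 0.33452668]
eef_pos: [0.499, 0.2795, 0.0109]
width: 0.0564
t: 6.32
eef_pos: [0.5031, 0.2821, 0.0181]
tcp_rot: [[-0.658, 0.753, 0.002], [0.753, 0.658, 0.001], [-0.0, 0.002, -1.0]]
wrist_force: [-2.3, -0.7, 8.8]
width: 0.0356
gripper_force: 29.9
```

```bash
python3 inch.py '[[0, 0, -0.04, 0, 0, 0, 0.02], [0, 0, -0.04, 0, 0, 0, 0.02], [0, 0, -0.04, 0, 0, 0, 0.02], [0, 0, -0.04, 0, 0, 0, 0.02], [0, 0, -0.04, 0, 0, 0, 0.02], [0, 0, -0.04, 0, 0, 0, 0.02], [-0.0227, -0.0311, 0, 0, 0, 0, 0.02], [-0.0227, -0.0311, 0, 0, 0, 0, 0.02]]'
python3 inch.py '[[-0.0227, -0.0311, 0, 0, 0, 0, 0.02], [-0.0227, -0.0311, 0, 0, 0, 0, 0.02], [-0.0227, -0.0311, 0, 0, 0, 0, 0.02], [-0.0227, -0.0311, 0, 0, 0, 0, 0.02], [-0.0227, -0.0311, 0, 0, 0, 0, 0.02], [-0.0227, -0.0311, 0, 0, 0, 0, 0.02], [-0.0227, -0.0311, 0, 0, 0, 0, 0.02], [-0.0227, -0.0311, 0, 0, 0, 0, 0.02]]' | grep -E 'eef|width'
python3 inch.py '[[-0.0227, -0.0311, 0, 0, 0, 0, 0.02], [-0.0227, -0.0311, 0, 0, 0, -0.122, 0.02], [0, 0, 0, 0, 0, -0.122, 0.02], [0, 0, 0, 0, 0, -0.122, 0.02], [0, 0, 0, 0, 0, -0.122, 0.02], [0, 0, 0, 0, 0, -0.122, 0.02], [0, 0, 0, 0, 0, -0.122, 0.02], [0, 0, 0, 0, 0, -0.122, 0.02]]'| grep -E 'eef|width|rot'
python3 to.py .40 -.17 .018
```

```text
t: 6.98
eef_pos: [0.4856, 0.2072, 0.2592]
tcp_rot: [[-0.66, 0.751, 0.004], [0.751, 0.66, 0.003], [-0.001, 0.005, -1.0]]
wrist_force: [1.1, -1.3, -3.9]
width: 0.0357
gripper_force: 29.9
eef_pos: [0.4164, -0.0956, 0.2573]
width: 0.0358
eef_pos: [0.4021, -0.1618, 0.2571]
tcp_rot: [[-1.0, 0.017, 0.001], [0.017, 1.0, 0.001], [-0.001, 0.001, -1.0]]
width: 0.0356
tool delta [ 0.0023 -0.0084  0.2391] yaw y_tool 89.0 q7 1.87
```

```bash
python3 inch.py '[[0, -0.008, 0.04, 0, 0, 0, 0.02], [0, 0, 0.04, 0, 0, 0, 0.02], [0, 0, 0.04, 0, 0, 0, 0.02], [0, 0, 0.04, 0, 0, 0, 0.02], [0, 0, 0.04, 0, 0, 0, 0.02], [0, 0, 0.025, 0, 0, 0, 0.02], [0, 0, 0.01, 0, 0, 0, 0.02], [0, 0, 0, 0, 0, 0, 0.02]]'| grep -E 'eef|width|force'
python3 to.py .40 -.17 .019
```

```text
eef_pos: [0.4013, -0.1697, 0.0205]
wrist_force: [-0.6, -0.0, -2.5]
width: 0.0359
gripper_force: 29.9
tool delta [ 0.0013 -0.0003  0.0015] yaw y_tool 88.7 q7 2.2
```

Release, rise, and then take a view that should show both canisters.

```bash
python3 inch.py '[[0, 0, 0.002, 0, 0, 0, 0.07], [0, 0, 0, 0, 0, 0, 0.07], [0, 0, 0, 0, 0, 0, 0.07], [0, 0, 0, 0, 0, 0, 0.07], [0, 0, -0.02, 0, 0, 0, 0.07], [0, 0, -0.04, 0, 0, 0, 0.07], [0, 0, -0.04, 0, 0, 0, 0.094], [0, 0, -0.04, 0, 0, 0, 0.094]]'| grep -E 'eef|width|force'
python3 inch.py '[[0, 0, -0.04, 0, 0, 0, 0.094], [0, 0, -0.04, 0, 0, 0, 0.094], [0, 0, -0.04, 0, 0, 0, 0.094], [0, 0, -0.04, 0, 0, 0, 0.094], [0, -0.01, 0, 0, 0, 0, 0.094], [0, 0, 0, 0, 0, 0, 0.094], [0, 0, 0, 0, 0, 0, 0.094]]'| grep -E 'eef|width|force'
python3 - <<'E'
from h import *
c=cap('wrist'); P=wpts(c); save(c,'w4')
for ctr in((.426,.086),(.423,-.284)):
    print(index(c,P,wray,np.array(ctr)))
E
python3 tape.py
```

```text
eef_pos: [0.4016, -0.1701, 0.1617]
wrist_force: [0.4, 1.6, 0.3]
width: 0.0799
gripper_force: 0.0
eef_pos: [0.4016, -0.1798, 0.3196]
wrist_force: [0.5, -0.1, -1.9]
width: 0.094
gripper_force: 0.0
(array([0.4267, 0.083 ]), 0.032, 132.3, 0.99)
(array([ 0.4239, -0.2834]), 0.0315, 58.6, 1.0)
1038 [ 0.4039838  -0.17137505  0.05673325] [0.00521433 0.06746358]
10.3333 0.09405794300296681 0.0
```

View pics/w4.png

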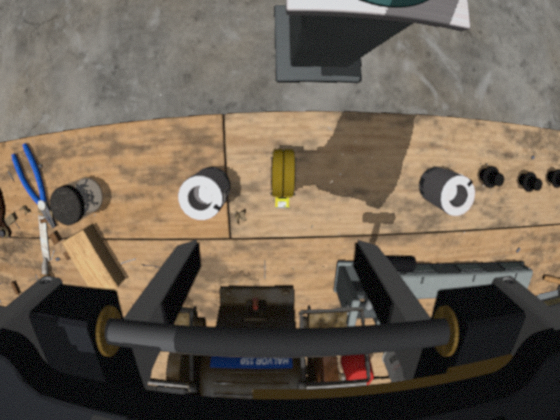

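The tape now stands at (283,172), clear of everything. Canister B is at (203,196), its index pointing right and down (59°), and A is at (455,192). I'll grasp B with the tool y axis along its label direction.

```bash
python3 inch.py '[[0, 0, 0, 0, 0, 0.106, 0.094], [0, 0, 0, 0, 0, 0.106, 0.094], [0, 0, 0, 0, 0, 0.106, 0.094], [0, 0, 0, 0, 0, 0.106, 0.094], [0, 0, 0, 0, 0, 0.106, 0.094], [0, 0, 0, 0, 0, 0, 0.094]]'| grep -E 'eef'
python3 to.py .424 -.2835 .036
```

```text
eef_pos: [0.4015, -0.1794, 0.3186]
tool delta [-0.0747 -0.0762  0.2826] yaw y_tool 58.0 q7 1.34
```

```bash
python3 inch.py '[[-0.0249, -0.0254, 0, 0, 0, 0, 0.094], [-0.0249, -0.0254, 0, 0, 0, 0, 0.094], [-0.0249, -0.0254, 0, 0, 0, 0, 0.094], [0, 0, 0.04, 0, 0, 0, 0.094], [0, 0, 0.04, 0, 0, 0, 0.094], [0, 0, 0.04, 0, 0, 0, 0.094], [0, 0, 0, 0, 0, 0, 0.094]]'| grep -E 'eef'
python3 to.py .424 -.2835 .036
python3 - <<'E'
from h import *
c=cap('wrist'); P=wpts(c); print(index(c,P,wray,np.array((.423,-.284))))
E
```

```text
eef_pos: [0.4224, -0.2818, 0.1931]
tool delta [-0.0038 -0.0003  0.1571] yaw y_tool 58.5 q7 1.74
(array([ 0.4238, -0.2834]), 0.0312, 57.9, 1.0)
```

```bash
python3 inch.py '[[-0.0038, 0, 0.039, 0, 0, 0, 0.094], [0, 0, 0.039, 0, 0, 0, 0.094], [0, 0, 0.039, 0, 0, 0, 0.094], [0, 0, 0.039, 0, 0, 0, 0.094], [0, 0, 0, 0, 0, 0, 0.04], [0, 0, 0, 0, 0, 0, 0.04], [0, 0, 0, 0, 0, 0, 0.04], [0, 0, 0, 0, 0, 0, 0.04]]'| grep -E 'eef|width|force'
python3 inch.py '[[0, 0, 0, 0, 0, 0, 0.04], [0, 0, 0, 0, 0, 0, 0.04], [0, 0, 0, 0, 0, 0, 0.04], [0, 0, 0, 0, 0, 0, 0.04], [0, 0, -0.03, 0, 0, 0, 0.04], [0, 0, -0.04, 0, 0, 0, 0.04], [0, 0, -0.04, 0, 0, 0, 0.04], [0, 0, -0.04, 0, 0, 0, 0.04]]'| grep -E 'eef|width|force'
python3 to.py .424 -.2835 .28
```

```text
eef_pos: [0.4306, -0.2867, 0.0466]
wrist_force: [-0.1, 0.0, 0.4]
width: 0.0708
gripper_force: 0.0
eef_pos: [0.4281, -0.2858, 0.1959]
wrist_force: [0.8, 0.2, -4.1]
width: 0.0605
gripper_force: 30.0
tool delta [ 0.0047 -0.0002 -0.0841] yaw y_tool 58.3 q7 1.75
```

```bash
python3 inch.py '[[0, 0, -0.03, 0, 0, 0.121, 0.04], [0, 0, -0.03, 0, 0, 0.121, 0.04], [0, 0, -0.03, 0, 0, 0.121, 0.04], [0, 0, 0, 0, 0, 0.121, 0.04], [0, 0, 0, 0, 0, 0.121, 0.04], [0, 0, 0, 0, 0, 0.121, 0.04], [0, 0, 0, 0, 0, 0.121, 0.04], [0, 0, 0, 0, 0, 0.121, 0.04]]'| grep -E 'eef'
python3 inch.py '[[0, 0, 0, 0, 0, 0.121, 0.04], [0, 0, 0, 0, 0, 0, 0.04]]'| grep -E 'eef|force'
python3 to.py .5202 .1759 .28
```

```text
eef_pos: [0.4284, -0.2857, 0.2841]
eef_pos: [0.4285, -0.2857, 0.284]
wrist_force: [-0.7, -1.2, -3.2]
gripper_force: 30.0
tool delta [0.4673 0.0559 0.0042] yaw y_tool -4.4 q7 0.63
```

```bash
python3 inch.py '[[0.0386, 0.0047, 0, 0, 0, 0, 0.04], [0.0386, 0.0047, 0, 0, 0, 0, 0.04], [0.0386, 0.0047, 0, 0, 0, 0, 0.04], [0.0386, 0.0047, 0, 0, 0, 0, 0.04], [0.0386, 0.0047, 0, 0, 0, 0, 0.04], [0.0386, 0.0047, 0, 0, 0, 0, 0.04], [0.0386, 0.0047, 0, 0, 0, 0, 0.04], [0.0386, 0.0047, 0, 0, 0, 0, 0.04]]'| grep -E 'eef'
python3 inch.py '[[0.0386, 0.0047, 0, 0, 0, 0, 0.04], [0.0386, 0.0047, 0, 0, 0, 0, 0.04], [0.0386, 0.0047, 0, 0, 0, 0, 0.04], [0.0386, 0.0047, 0, 0, 0, 0, 0.04], [0, 0, 0, 0, 0, 0, 0.04], [0, 0, 0, 0, 0, 0, 0.04]]'| grep -E 'eef|force|rot'
python3 to.py .5202 .1712 .04
python3 rd.py
python3 - <<'E'
from h import *
c=cap('wrist'); save(c,'w5')
E
```

```text
eef_pos: [0.4878, 0.0214, 0.2842]
eef_pos: [0.5174, 0.1741, 0.2834]
tcp_rot: [[0.063, 0.998, -0.0], [0.998, -0.063, -0.001], [-0.001, -0.0, -1.0]]
wrist_force: [-0.3, -1.9, -3.4]
gripper_force: 30.0
tool delta [-0.0026  0.0031  0.2434] yaw y_tool -3.6 q7 -0.32
6913 ((0.606563150882721, 0.19812269508838654), (0.2730359435081482, 0.053957290947437286), 86.364013671875) z 0.04701819480966313
edge [-5.72575871e-04  5.86947179e-01] [[0.07, 0.618], [0.32, 0.593]]
edge [0.06856179 0.61659269] [[0.07, 0.622], [0.32, 0.639]]
y max [0.0822247  0.33105144 0.33399278]
```

View pics/w5.png

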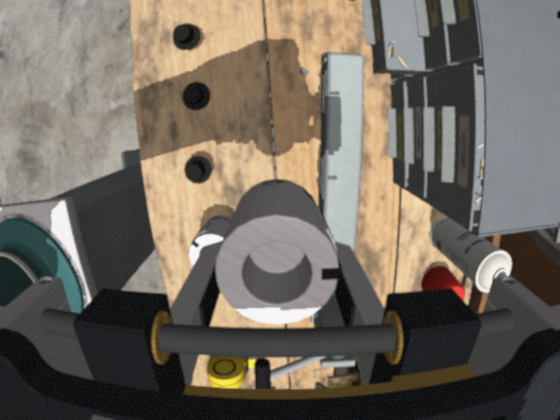

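The canister hangs straight, its index line at (330,272) pointing right towards the reader. Lowering it.

```bash
python3 inch.py '[[-0.0026, 0.0031, 0.035, 0, 0, 0, 0.04], [0, 0, 0.04, 0, 0, 0, 0.04], [0, 0, 0.04, 0, 0, 0, 0.04], [0, 0, 0.04, 0, 0, 0, 0.04], [0, 0, 0.04, 0, 0, 0, 0.04], [0, 0, 0.025, 0, 0, 0, 0.04], [0, 0, 0, 0, 0, 0, 0.04], [0, 0, 0, 0, 0, 0, 0.04]]'| grep -E 'eef|force'
python3 inch.py '[[0, 0, 0.008, 0, 0, 0, 0.04], [0, 0, 0.008, 0, 0, 0, 0.04], [0, 0, 0.006, 0, 0, 0, 0.04], [0, 0, 0, 0, 0, 0, 0.04], [0, 0, 0, 0, 0, 0, 0.04]]'| grep -E 'eef|force|wid'
```

```text
eef_pos: [0.5207, 0.1681, 0.0639]
wrist_force: [0.3, -0.1, -2.4]
gripper_force: 30.0
eef_pos: [0.521, 0.1695, 0.0419]
wrist_force: [0.1, -0.1, -3.8]
width: 0.061
gripper_force: 29.9
```

```bash
python3 inch.py '[[0, 0, 0.002, 0, 0, 0, 0.04], [0, 0, 0.002, 0, 0, 0, 0.04], [0, 0, 0, 0, 0, 0, 0.04]]'| grep -E 'eef|force'; python3 inch.py '[[0, 0, 0.002, 0, 0, 0, 0.04], [0, 0, 0.002, 0, 0, 0, 0.04], [0, 0, 0, 0, 0, 0, 0.04]]'| grep -E 'eef|force'
```

```text
eef_pos: [0.5204, 0.1695, 0.0385]
wrist_force: [-10.2, -2.8, 19.5]
gripper_force: 30.0
eef_pos: [0.5205, 0.1694, 0.0348]
wrist_force: [-11.9, -3.0, 24.5]
gripper_force: 30.0
```

```bash
python3 inch.py '[[0, 0, 0, 0, 0, 0, 0.076], [0, 0, 0, 0, 0, 0, 0.076], [0, 0, 0, 0, 0, 0, 0.076], [0, 0, 0, 0, 0, 0, 0.076], [0, 0, -0.02, 0, 0, 0, 0.076], [0, 0, -0.04, 0, 0, 0, 0.076], [0, 0, -0.04, 0, 0, 0, 0.076], [0, 0, -0.04, 0, 0, 0, 0.094]]'| grep -E 'eef|force'
python3 inch.py '[[0, 0, -0.04, 0, 0, 0, 0.094], [0, 0, -0.04, 0, 0, 0, 0.094], [0, 0, -0.02, 0, 0, 0, 0.094], [-0.03, 0, 0, 0, 0, 0, 0.094], [-0.03, 0, 0, 0, 0, 0, 0.094], [-0.03, 0, 0, 0, 0, 0, 0.094], [0, 0, 0, 0, 0, 0, 0.094], [0, 0, 0, 0, 0, 0, 0.094]]'| grep -E 'eef|force'
cat > chk.py <<'E'
import sys; from h import *
O=np.array([.6045,.170]); a=np.radians(-3.8); xr=np.array([np.cos(a),np.sin(a)]); yr=np.array([-xr[1],xr[0]])
c=cap('wrist'); P=wpts(c); s=ctrl.observe(); print('t',s['t'])
A=sys.argv[1:]
for i in range(0,len(A),2):
    r=index(c,P,wray,np.array([float(A[i]),float(A[i+1])])); print(r)
    if r: m=r[0]+.031*np.array([np.cos(np.radians(r[2])),np.sin(np.radians(r[2]))])-O; print('  mark in reader: x rel glass',(m@xr+.027).round(4),'y',(m@yr).round(4),'ang',r[2]+3.8)
E
python3 chk.py .52 .175 .427 .085; python3 rd.py
```

```text
eef_pos: [0.5204, 0.1689, 0.175]
wrist_force: [-0.2, -0.2, 0.7]
gripper_force: 0.0
eef_pos: [0.5143, 0.0783, 0.2738]
wrist_force: [0.2, 1.3, 0.5]
gripper_force: 0.0
t 17.8667
(array([0.5227, 0.1775]), 0.0312, -2.9, 1.0)
  mark in reader: x rel glass -0.0241 y 0.0025 ang 0.8999999999999999
(array([0.429 , 0.0865]), 0.0314, 124.8, 0.89)
  mark in reader: x rel glass -0.1619 y -0.0707 ang 128.6
9032 ((0.6039801836013794, 0.1610592007637024), (0.30871275067329407, 0.0537090077996254), 86.16962432861328) z 0.046908360550664496
edge [0.06852386 0.56893953] [[0.02, 0.571], [0.31, 0.589]]
edge [0.07080106 0.61609102] [[0.02, 0.618], [0.31, 0.638]]
y max [0.01131181 0.30839175 0.31085793]
```

B stands at window 2: label 24 mm from the glass, 2.5 mm off centre, within 1° of square. Now A: turn to about 135° and go above it.

```bash
python3 inch.py '[[0, -0.028, 0, 0, 0, 0, 0.094], [0, -0.028, 0, 0, 0, 0, 0.094], [0, -0.028, 0, 0, 0, -0.12, 0.094], [0, 0, 0, 0, 0, -0.12, 0.094], [0, 0, 0, 0, 0, -0.12, 0.094], [0, 0, 0, 0, 0, -0.12, 0.094], [0, 0, 0, 0, 0, -0.12, 0.094], [0, 0, 0, 0, 0, -0.12, 0.094]]'| grep -E 'eef'
python3 inch.py '[[0, 0, 0, 0, 0, -0.12, 0.094], [0, 0, 0, 0, 0, -0.12, 0.094], [0, 0, 0, 0, 0, -0.12, 0.094], [0, 0, 0, 0, 0, -0.12, 0.094], [0, 0, 0, 0, 0, -0.12, 0.094], [0, 0, 0, 0, 0, -0.12, 0.094], [0, 0, 0, 0, 0, -0.12, 0.094], [0, 0, 0, 0, 0, -0.12, 0.094]]'| grep -E 'eef'
python3 inch.py '[[0, 0, 0, 0, 0, -0.12, 0.094], [0, 0, 0, 0, 0, -0.12, 0.094], [0, 0, 0, 0, 0, -0.12, 0.094], [0, 0, 0, 0, 0, -0.12, 0.094], [0, 0, 0, 0, 0, -0.12, 0.094], [0, 0, 0, 0, 0, -0.12, 0.094], [0, 0, 0, 0, 0, 0, 0.094], [0, 0, 0, 0, 0, 0, 0.094]]'| grep -E 'eef'
python3 chk.py .428 .0855 .5227 .1775; python3 to.py .428 .086 .2
```

```text
eef_pos: [0.4305, 0.0867, 0.2735]
eef_pos: [0.4306, 0.0866, 0.2734]
eef_pos: [0.4305, 0.0863, 0.2734]
t 19.9667
(array([0.4278, 0.0849]), 0.031, 53.2, 0.67)
  mark in reader: x rel glass -0.1268 y -0.0706 ang 57.0
(array([0.5213, 0.1756]), 0.0322, 0.6, 1.0)
  mark in reader: x rel glass -0.0255 y 0.0025 ang 4.3999999999999995
tool delta [0.0019 0.0016 0.0734] yaw y_tool 133.2 q7 2.06
```

```bash
cat > prof.py <<'E'
import sys; from h import *
c=cap('wrist'); P=wpts(c); ctr=np.array([float(a) for a in sys.argv[1:3]]); I=c['image'].max(2).astype(float)
out=[]
o=np.array(c['origin']); R=np.array(c['orientation'])
for a in range(-180,180,6):
    v=[]
    for r in(.021,.0235,.026,.028):
        w=np.array([ctr[0]+r*np.cos(np.radians(a)),ctr[1]+r*np.sin(np.radians(a)),.084])-o
        k=R.T@w; th=np.arctan2(np.hypot(k[0],k[1]),k[2]); e=k[:2]/np.hypot(k[0],k[1])*th*c['f']
        v.append(cv2.remap(I.astype(np.float32),np.float32([[c['cx']+e[0]]]),np.float32([[c['cy']+e[1]]]),1)[0,0])
    out.append((a,int(np.mean(v))))
print(out)
E
python3 prof.py .428 .085
```

```text
[(-180, 222), (-174, 222), (-168, 222), (-162, 222), (-156, 223), (-150, 222), (-144, 222), (-138, 221), (-132, 221), (-126, 222), (-120, 221), (-114, 222), (-108, 221), (-102, 221), (-96, 221), (-90, 220), (-84, 221), (-78, 221), (-72, 221), (-66, 221), (-60, 221), (-54, 222), (-48, 222), (-42, 221), (-36, 222), (-30, 222), (-24, 187), (-18, 149), (-12, 137), (-6, 136), (0, 136), (6, 136), (12, 137), (18, 137), (24, 137), (30, 137), (36, 137), (42, 137), (48, 136), (54, 135), (60, 135), (66, 133), (72, 135), (78, 136), (84, 147), (90, 169), (96, 196), (102, 221), (108, 223), (114, 223), (120, 224), (126, 209), (132, 114), (138, 106), (144, 201), (150, 223), (156, 223), (162, 222), (168, 222), (174, 223)]
```

The index line is at about 135.5°; the gripper's shadow had confused the detector. Descend and grasp.

```bash
python3 inch.py '[[0.0018, 0.002, 0.04, 0, 0, 0, 0.094], [0, 0, 0.04, 0, 0, 0, 0.094], [0, 0, 0.04, 0, 0, 0, 0.094], [0, 0, 0.04, 0, 0, 0, 0.094], [0, 0, 0.04, 0, 0, 0, 0.094], [0, 0, 0.035, 0, 0, 0, 0.094], [0, 0, 0, 0, 0, 0, 0.094], [0, 0, 0, 0, 0, 0, 0.06]]'| grep -E 'eef|force'
python3 to.py .428 .085 .037
python3 inch.py '[[0, 0, 0, 0, 0, 0, 0.04], [0, 0, 0, 0, 0, 0, 0.04], [0, 0, 0, 0, 0, 0, 0.04], [0, 0, 0, 0, 0, 0, 0.04], [0, 0, 0, 0, 0, 0, 0.04], [0, 0, 0, 0, 0, 0, 0.04], [0, 0, 0, 0, 0, 0, 0.04], [0, 0, 0, 0, 0, 0, 0.04]]'| grep -E 'eef|force|wid'
python3 inch.py '[[0, 0, -0.03, 0, 0, 0, 0.04], [0, 0, -0.04, 0, 0, 0, 0.04], [0, 0, -0.04, 0, 0, 0, 0.04], [0, 0, -0.04, 0, 0, 0, 0.04], [0, 0, -0.04, 0, 0, 0, 0.04], [0, 0, -0.04, 0, 0, 0, 0.04], [0, 0, 0, 0, 0, 0, 0.04]]'| grep -E 'eef|force|wid'
```

```text
eef_pos: [0.4272, 0.0851, 0.0381]
wrist_force: [-0.2, -0.7, 0.1]
gripper_force: 0.0
tool delta [-0.0006 -0.0006  0.0011] yaw y_tool 133.3 q7 2.39
eef_pos: [0.4285, 0.0864, 0.0396]
wrist_force: [-4.1, 2.2, 19.4]
width: 0.0614
gripper_force: 30.0
eef_pos: [0.4302, 0.0861, 0.2751]
wrist_force: [0.8, 1.2, -4.2]
width: 0.0616
gripper_force: 30.0
```

```bash
python3 inch.py '[[0, 0, 0, 0, 0, 0.1217, 0.04], [0, 0, 0, 0, 0, 0.1217, 0.04], [0, 0, 0, 0, 0, 0.1217, 0.04], [0, 0, 0, 0, 0, 0.1217, 0.04], [0, 0, 0, 0, 0, 0.1217, 0.04], [0, 0, 0, 0, 0, 0.1217, 0.04], [0, 0, 0, 0, 0, 0.1217, 0.04], [0, 0, 0, 0, 0, 0.1217, 0.04]]'| grep -E 'eef'
python3 inch.py '[[0, 0, 0, 0, 0, 0.1217, 0.04], [0, 0, 0, 0, 0, 0.1217, 0.04], [0, 0, 0, 0, 0, 0.1217, 0.04], [0, 0, 0, 0, 0, 0.1217, 0.04], [0, 0, 0, 0, 0, 0.1217, 0.04], [0, 0, 0, 0, 0, 0.1217, 0.04], [0, 0, 0, 0, 0, 0.1217, 0.04], [0, 0, 0, 0, 0, 0.1217, 0.04]]'| grep -E 'eef'
python3 inch.py '[[0, 0, 0, 0, 0, 0.1217, 0.04], [0, 0, 0, 0, 0, 0.1217, 0.04], [0, 0, 0, 0, 0, 0.1217, 0.04], [0, 0, 0, 0, 0, 0.1217, 0.04], [0, 0, 0, 0, 0, 0, 0.04], [0, 0, 0, 0, 0, 0, 0.04]]'| grep -E 'eef|force'
python3 to.py .528 .2856 .28
```

```text
eef_pos: [0.4274, 0.0856, 0.2681]
eef_pos: [0.4274, 0.0856, 0.2681]
eef_pos: [0.4275, 0.0856, 0.2682]
wrist_force: [-0.1, 0.4, -4.4]
gripper_force: 30.0
tool delta [ 0.2091  0.0798 -0.0118] yaw y_tool -5.8 q7 -0.37
```

```bash
python3 inch.py '[[0.0349, 0.0133, 0, 0, 0, 0, 0.04], [0.0349, 0.0133, 0, 0, 0, 0, 0.04], [0.0349, 0.0133, 0, 0, 0, 0, 0.04], [0.0349, 0.0133, 0, 0, 0, 0, 0.04], [0.0349, 0.0133, 0, 0, 0, 0, 0.04], [0.0349, 0.0133, 0, 0, 0, 0, 0.04], [0, 0, 0, 0, 0, 0, 0.04], [0, 0, 0, 0, 0, 0, 0.04]]'| grep -E 'eef|force'
python3 to.py .528 .2856 .064
```

```text
eef_pos: [0.529, 0.2871, 0.267]
wrist_force: [0.5, -1.0, -4.2]
gripper_force: 30.0
tool delta [-0.0012 -0.0007  0.203 ] yaw y_tool -5.6 q7 -0.47
```

```bash
python3 inch.py '[[-0.001, -0.0007, 0.04, 0, 0, 0, 0.04], [0, 0, 0.04, 0, 0, 0, 0.04], [0, 0, 0.04, 0, 0, 0, 0.04], [0, 0, 0.04, 0, 0, 0, 0.04], [0, 0, 0.035, 0, 0, 0, 0.04], [0, 0, 0.02, 0, 0, 0, 0.04], [0, 0, 0, 0, 0, 0, 0.04], [0, 0, 0, 0, 0, 0, 0.04]]'| grep -E 'eef|force'
python3 inch.py '[[0, 0, 0.005, 0, 0, 0, 0.04], [0, 0, 0.002, 0, 0, 0, 0.04], [0, 0, 0.002, 0, 0, 0, 0.04], [0, 0, 0, 0, 0, 0, 0.04]]'| grep -E 'eef|force'
```

```text
eef_pos: [0.5282, 0.2838, 0.0537]
wrist_force: [0.1, 0.4, -3.7]
gripper_force: 30.0
eef_pos: [0.5285, 0.2849, 0.045]
wrist_force: [-0.0, -0.0, -3.9]
gripper_force: 30.0
```

```bash
python3 inch.py '[[0, 0, 0.002, 0, 0, 0, 0.04], [0, 0, 0.002, 0, 0, 0, 0.04], [0, 0, 0, 0, 0, 0, 0.04]]'| grep -E 'eef|wrist'; python3 inch.py '[[0, 0, 0.002, 0, 0, 0, 0.04], [0, 0, 0.0015, 0, 0, 0, 0.04], [0, 0, 0, 0, 0, 0, 0.04]]'| grep -E 'eef|wrist';
```

```text
eef_pos: [0.5282, 0.2847, 0.0402]
wrist_force: [-0.4, 0.0, -5.2]
eef_pos: [0.5285, 0.2857, 0.0387]
wrist_force: [-11.1, -0.9, 26.0]
```

```bash
python3 inch.py '[[0, 0, 0, 0, 0, 0, 0.076], [0, 0, 0, 0, 0, 0, 0.076], [0, 0, 0, 0, 0, 0, 0.076], [0, 0, 0, 0, 0, 0, 0.076], [0, 0, -0.02, 0, 0, 0, 0.076], [0, 0, -0.04, 0, 0, 0, 0.076], [0, 0, -0.04, 0, 0, 0, 0.076], [0, 0, -0.04, 0, 0, 0, 0.06]]'| grep -E 'eef|force'
python3 inch.py '[[0, 0, -0.04, 0, 0, 0, 0.06], [0, 0, -0.04, 0, 0, 0, 0.06], [-0.03, -0.01, -0.01, 0, 0, 0, 0.06], [-0.03, -0.01, 0, 0, 0, 0, 0.06], [-0.03, -0.01, 0, 0, 0, 0, 0.06], [-0.03, -0.01, 0, 0, 0, 0, 0.06], [0, 0, 0, 0, 0, 0, 0.06], [0, 0, 0, 0, 0, 0, 0.06]]'| grep -E 'eef|force'
python3 chk.py .528 .285 .5227 .1775
python3 - <<'E'
from h import *
c=cap('wrist'); save(c,'w6')
E
```

```text
eef_pos: [0.5281, 0.2842, 0.1785]
wrist_force: [-0.5, 0.8, -0.0]
gripper_force: 0.0
eef_pos: [0.4758, 0.1685, 0.2675]
wrist_force: [0.1, 0.9, 0.8]
gripper_force: 0.0
t 27.3167
(array([0.5301, 0.286 ]), 0.0314, -114.9, 0.21)
  mark in reader: x rel glass -0.0661 y 0.0819 ang -111.10000000000001
(array([0.5224, 0.1782]), 0.0312, 64.9, 0.69)
  mark in reader: x rel glass -0.0442 y 0.0316 ang 68.7
```

View pics/w6.png

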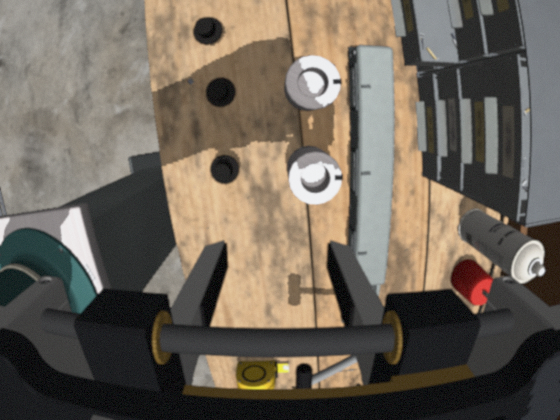

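Both canisters stand at windows 1 and 2, with rims at (313,82) and (315,178) and index lines pointing right at the reader. Now the stoppers.

```bash
cat > st.py <<'E'
from h import *
c=cap('wrist'); P=wpts(c); I=c['image'].max(2)
for z0,z1,r,nm in((.043,.056,(.36,.46,.12,.42),'st'),(.078,.09,(.47,.58,.12,.35),'can'),(.1,.122,(.47,.58,.12,.35),'capped')):
    m=box(P,*r,z0,z1)
    if nm=='st': m&=(I<90)
    n,l,s,_=cv2.connectedComponentsWithStats(m.astype(np.uint8))
    for i in range(1,n):
        if s[i,4]>60:
            q=P[l==i]; (x,y),rr=cv2.minEnclosingCircle(q[:,:2].astype(np.float32)); print(nm,s[i,4],'mean',q.mean(0).round(4),'circ',round(x,4),round(y,4),round(rr,4))
E
python3 st.py; python3 prof.py .5301 .286 | tr ')' '\n' | grep -E '\((-?[0-9]|-?1[0-9]|-?2[0-9]),' | tr '\n' ' '; python3 to.py .408 .191 .17
```

```text
st 260 mean [0.4097 0.3766 0.0496] circ 0.409 0.3779 0.0122
st 286 mean [0.4179 0.2917 0.05  ] circ 0.4175 0.2921 0.012
st 279 mean [0.4104 0.1912 0.0501] circ 0.4102 0.191 0.012
can 1663 mean [0.5297 0.2861 0.083 ] circ 0.5301 0.2861 0.0315
can 1565 mean [0.5218 0.1783 0.0831] circ 0.5228 0.1778 0.0314
, (-24, 239 , (-18, 240 , (-12, 234 , (-6, 124 , (0, 100 , (6, 212 , (12, 239 , (18, 239 , (24, 239 tool delta [ 0.0135 -0.0699  0.0968] yaw y_tool -5.9 q7 -0.4
```

```bash
python3 inch.py '[[0.0045, -0.0226, 0, 0, 0, 0, 0.06], [0.0045, -0.0226, 0, 0, 0, 0, 0.06], [0.0045, -0.0226, 0.02, 0, 0, 0, 0.06], [0, 0, 0.04, 0, 0, 0, 0.06], [0, 0, 0.04, 0, 0, 0, 0.06], [0, 0, 0.03, 0, 0, 0, 0.06], [0, 0, 0, 0, 0, 0, 0.06], [0, 0, 0, 0, 0, 0, 0.06]]'| grep -E 'eef|width'
python3 st.py | grep st; python3 to.py .4103 .191 .032
```

```text
eef_pos: [0.4098, 0.1899, 0.1367]
width: 0.06
st 168 mean [0.408  0.3697 0.0484] circ 0.4082 0.3731 0.0106
st 653 mean [0.4173 0.2924 0.05  ] circ 0.4173 0.2925 0.0121
st 592 mean [0.4099 0.1923 0.0499] circ 0.4098 0.1911 0.012
tool delta [ 0.0007 -0.0005  0.106 ] yaw y_tool -6.0 q7 -0.45
```

```bash
python3 inch.py '[[0.0012, -0.0005, 0.035, 0, 0, 0, 0.05], [0, 0, 0.035, 0, 0, 0, 0.045], [0, 0, 0.025, 0, 0, 0, 0.04], [0, 0, 0.01, 0, 0, 0, 0.04], [0, 0, 0, 0, 0, 0, 0.03], [0, 0, 0, 0, 0, 0, 0.01], [0, 0, 0, 0, 0, 0, 0.01], [0, 0, 0, 0, 0, 0, 0.01]]'| grep -E 'eef|width'
python3 inch.py '[[0, 0, 0, 0, 0, 0, 0.01], [0, 0, 0, 0, 0, 0, 0.01], [0, 0, 0, 0, 0, 0, 0.01], [0, 0, 0, 0, 0, 0, 0.01], [0, 0, 0, 0, 0, 0, 0.01]]'| grep -E 'eef|width|force'
```

```text
eef_pos: [0.4107, 0.1921, 0.0337]
width: 0.0232
eef_pos: [0.4107, 0.1922, 0.0335]
wrist_force: [-1.1, 0.3, 13.4]
width: 0.0233
gripper_force: 29.8
```

```bash
python3 inch.py '[[0, 0, -0.03, 0, 0, 0, 0.01], [0, 0, -0.04, 0, 0, 0, 0.01], [0, 0, -0.04, 0, 0, 0, 0.01], [0, 0, -0.01, 0, 0, 0, 0.01], [0, 0, 0, 0, 0, 0, 0.01], [0, 0, 0, 0, 0, 0, 0.01]]'| grep -E 'eef|width|force'
python3 to.py .5226 .178 .13
```

```text
eef_pos: [0.4096, 0.1919, 0.1526]
wrist_force: [0.5, 0.1, -1.4]
width: 0.0233
gripper_force: 29.7
tool delta [-0.0021  0.1138  0.0227] yaw y_tool -6.0 q7 -0.46
```

```bash
python3 inch.py '[[-0.0021, 0.0285, 0, 0, 0, 0, 0.01], [0, 0.0285, 0, 0, 0, 0, 0.01], [0, 0.0285, 0, 0, 0, 0, 0.01], [0, 0.0285, 0, 0, 0, 0, 0.01], [0, 0, 0, 0, 0, 0, 0.01], [0, 0, 0, 0, 0, 0, 0.01]]'| grep -E 'eef|width'
python3 st.py; python3 to.py .5226 .178 .118
```

```text
eef_pos: [0.5229, 0.1762, 0.1501]
width: 0.0238
st 447 mean [0.4105 0.3767 0.0492] circ 0.4093 0.3778 0.0121
st 520 mean [0.4189 0.2921 0.0497] circ 0.4176 0.2921 0.0122
can 3617 mean [0.53   0.2861 0.0831] circ 0.5304 0.2865 0.0313
can 2215 mean [0.5237 0.1886 0.0832] circ 0.5228 0.178 0.0314
tool delta [0.0015 0.0005 0.0323] yaw y_tool -6.1 q7 -0.25
```

```bash
python3 inch.py '[[0.0018, 0, 0.02, 0, 0, 0, 0.01], [0, 0, 0.01, 0, 0, 0, 0.01], [0, 0, 0.006, 0, 0, 0, 0.01], [0, 0, 0.006, 0, 0, 0, 0.01], [0, 0, 0, 0, 0, 0, 0.01], [0, 0, 0, 0, 0, 0, 0.01]]'| grep -E 'eef|width|force'
python3 inch.py '[[0, 0, 0.004, 0, 0, 0, 0.01], [0, 0, 0.004, 0, 0, 0, 0.01], [0, 0, 0, 0, 0, 0, 0.01]]'| grep -E 'eef|wrist'
```

```text
eef_pos: [0.5228, 0.1791, 0.1101]
wrist_force: [-0.6, 0.3, -1.1]
width: 0.0234
gripper_force: 29.7
eef_pos: [0.5227, 0.1791, 0.1015]
wrist_force: [-0.1, -0.1, -0.7]
```

```bash
python3 inch.py '[[0, 0, 0.003, 0, 0, 0, 0.01], [0, 0, 0.003, 0, 0, 0, 0.01], [0, 0, 0, 0, 0, 0, 0.01]]'| grep -E 'eef|wrist';python3 inch.py '[[0, 0, 0.002, 0, 0, 0, 0.01], [0, 0, 0.002, 0, 0, 0, 0.01], [0, 0, 0, 0, 0, 0, 0.01]]'| grep -E 'eef|wrist'
```

```text
eef_pos: [0.5227, 0.1791, 0.0955]
wrist_force: [-0.4, 0.6, -0.7]
eef_pos: [0.5235, 0.1795, 0.0931]
wrist_force: [-5.7, 0.3, 21.3]
```

```bash
python3 inch.py '[[0, 0, 0, 0, 0, 0, 0.045], [0, 0, 0, 0, 0, 0, 0.045], [0, 0, 0, 0, 0, 0, 0.045], [0, 0, -0.02, 0, 0, 0, 0.05], [0, 0, -0.04, 0, 0, 0, 0.05], [0, 0, -0.04, 0, 0, 0, 0.05], [0, 0, -0.03, 0, 0, 0, 0.05], [0, 0, 0, 0, 0, 0, 0.05]]'| grep -E 'eef|width'
python3 to.py .4175 .2922 .15
```

```text
eef_pos: [0.5253, 0.1795, 0.2276]
width: 0.0502
tool delta [ 0.1004 -0.1195  0.0773] yaw y_tool -6.0 q7 -0.3
```

```bash
python3 inch.py '[[0.0251, -0.0299, 0, 0, 0, 0, 0.05], [0.0251, -0.0299, 0, 0, 0, 0, 0.05], [0.0251, -0.0299, 0, 0, 0, 0, 0.05], [0.0251, -0.0299, 0.01, 0, 0, 0, 0.05], [0, 0, 0.035, 0, 0, 0, 0.05], [0, 0, 0.035, 0, 0, 0, 0.05], [0, 0, 0, 0, 0, 0, 0.05], [0, 0, 0, 0, 0, 0, 0.05]]'| grep -E 'eef|width'
python3 st.py; python3 to.py .4175 .2922 .033
```

```text
eef_pos: [0.4142, 0.2906, 0.1416]
width: 0.0499
st 624 mean [0.4089 0.3787 0.05  ] circ 0.4089 0.3787 0.012
st 570 mean [0.4172 0.2941 0.05  ] circ 0.4171 0.2932 0.0118
can 2833 mean [0.528  0.2884 0.083 ] circ 0.5299 0.2876 0.0319
tool delta [0.0014 0.0022 0.11  ] yaw y_tool -6.1 q7 -0.58
```

```bash
python3 inch.py '[[0.0022, 0.002, 0.035, 0, 0, 0, 0.05], [0, 0, 0.035, 0, 0, 0, 0.045], [0, 0, 0.028, 0, 0, 0, 0.04], [0, 0, 0.01, 0, 0, 0, 0.04], [0, 0, 0, 0, 0, 0, 0.03], [0, 0, 0, 0, 0, 0, 0.01], [0, 0, 0, 0, 0, 0, 0.01], [0, 0, 0, 0, 0, 0, 0.01]]'| grep -E 'eef|width'
python3 inch.py '[[0, 0, 0, 0, 0, 0, 0.01], [0, 0, 0, 0, 0, 0, 0.01], [0, 0, 0, 0, 0, 0, 0.01], [0, 0, 0, 0, 0, 0, 0.01], [0, 0, 0, 0, 0, 0, 0.01]]'| grep -E 'eef|width|force'
python3 inch.py '[[0, 0, -0.03, 0, 0, 0, 0.01], [0, 0, -0.04, 0, 0, 0, 0.01], [0, 0, -0.04, 0, 0, 0, 0.01], [0, 0, -0.01, 0, 0, 0, 0.01], [0, 0, 0, 0, 0, 0, 0.01], [0, 0, 0, 0, 0, 0, 0.01]]'| grep -E 'eef|width|force'
python3 to.py .5301 .2863 .15
```

```text
eef_pos: [0.4178, 0.2943, 0.0359]
width: 0.0231
eef_pos: [0.4178, 0.2944, 0.0358]
wrist_force: [-0.7, -0.3, 11.3]
width: 0.0232
gripper_force: 29.9
eef_pos: [0.4167, 0.2939, 0.1547]
wrist_force: [-0.1, 0.5, -0.8]
width: 0.0234
gripper_force: 29.8
tool delta [0.0042 0.1135 0.0048] yaw y_tool -6.0 q7 -0.59
```

```bash
python3 inch.py '[[0.0042, 0.0284, 0, 0, 0, 0, 0.01], [0, 0.0284, 0, 0, 0, 0, 0.01], [0, 0.0284, 0, 0, 0, 0, 0.01], [0, 0.0284, 0, 0, 0, 0, 0.01], [0, 0, 0, 0, 0, 0, 0.01], [0, 0, 0, 0, 0, 0, 0.01]]'| grep -E 'eef|width'
python3 st.py; python3 to.py .5301 .2863 .118
```

```text
eef_pos: [0.5305, 0.2845, 0.1521]
width: 0.0232
st 496 mean [0.4106 0.3784 0.0497] circ 0.4093 0.3787 0.0122
can 2200 mean [0.5309 0.2974 0.0831] circ 0.5302 0.2866 0.0315
can 1239 mean [0.5226 0.1958 0.0847] circ 0.5218 0.1878 0.0256
tool delta [0.0013 0.0005 0.0343] yaw y_tool -6.1 q7 -0.41
```

```bash
python3 inch.py '[[0.002, 0, 0.02, 0, 0, 0, 0.01], [0, 0, 0.01, 0, 0, 0, 0.01], [0, 0, 0.006, 0, 0, 0, 0.01], [0, 0, 0.006, 0, 0, 0, 0.01], [0, 0, 0, 0, 0, 0, 0.01], [0, 0, 0, 0, 0, 0, 0.01]]'| grep -E 'eef|wrist'
python3 inch.py '[[0, 0, 0.004, 0, 0, 0, 0.01], [0, 0, 0.004, 0, 0, 0, 0.01], [0, 0, 0, 0, 0, 0, 0.01]]'| grep -E 'eef|wrist'
python3 inch.py '[[0, 0, 0.003, 0, 0, 0, 0.01], [0, 0, 0.003, 0, 0, 0, 0.01], [0, 0, 0, 0, 0, 0, 0.01]]'| grep -E 'eef|wrist'
```

```text
eef_pos: [0.5302, 0.2877, 0.1121]
wrist_force: [-0.6, -0.3, 0.0]
eef_pos: [0.5301, 0.2876, 0.1034]
wrist_force: [0.2, -0.1, -0.7]
eef_pos: [0.5302, 0.2878, 0.0976]
wrist_force: [-1.0, 1.0, -1.6]
```

```bash
python3 inch.py '[[0, 0, 0.002, 0, 0, 0, 0.01], [0, 0, 0.002, 0, 0, 0, 0.01], [0, 0, 0, 0, 0, 0, 0.01]]'| grep -E 'eef|wrist'
python3 inch.py '[[0, 0, 0, 0, 0, 0, 0.045], [0, 0, 0, 0, 0, 0, 0.045], [0, 0, 0, 0, 0, 0, 0.045], [0, 0, -0.02, 0, 0, 0, 0.05], [0, 0, -0.04, 0, 0, 0, 0.05], [0, 0, -0.04, 0, 0, 0, 0.05], [0, 0, -0.04, 0, 0, 0, 0.02], [0, 0, -0.02, 0, 0, 0, 0.02]]'| grep -E 'eef|width'
python3 inch.py '[[-0.04, 0, 0, 0, 0, 0, 0.02], [-0.04, 0, 0, 0, 0, 0, 0.02], [-0.04, 0, 0, 0, 0, 0, 0.02], [-0.04, 0, 0, 0, 0, 0, 0.02], [-0.03, 0, 0, 0, 0, 0, 0.02], [0, 0, 0, 0, 0, 0, 0.02], [0, 0, 0, 0, 0, 0, 0]]'| grep -E 'eef|width'
python3 - <<'E'
from h import *
c=cap('wrist'); save(c,'w7'); P=wpts(c)
print('top z',[np.percentile(P[box(P,.48,.58,y-.05,y+.05,.06,.16)][:,2],[50,90,99]).round(4).tolist() for y in(.178,.287)])
# lever grip
m=box(P,.44,.53,-.12,.0,.15,.2); print('grip',m.sum(),P[m].mean(0) if m.any() else '')
E
python3 st.py; python3 rd.py
```

```text
eef_pos: [0.5309, 0.2886, 0.0957]
wrist_force: [-8.3, -0.7, 27.4]
eef_pos: [0.5315, 0.2878, 0.2585]
width: 0.0399
eef_pos: [0.5104, 0.0973, 0.2542]
width: 0.0158
top z [[0.0841, 0.112, 0.1133], [0.0838, 0.1117, 0.1132]]
grip 304 [ 0.48648981 -0.05468861  0.17548935]
can 1780 mean [0.5291 0.2811 0.0843] circ 0.5302 0.2856 0.0318
can 2093 mean [0.5222 0.1775 0.0847] circ 0.5224 0.1775 0.0313
capped 458 mean [0.5304 0.2844 0.1109] circ 0.5307 0.2857 0.0121
capped 458 mean [0.5232 0.1776 0.1121] circ 0.5229 0.1777 0.0124
10028 ((0.6044222712516785, 0.16537150740623474), (0.3167262077331543, 0.05308885872364044), 85.9134292602539) z 0.046942080759527716
edge [0.06970934 0.56883312] [[0.02, 0.571], [0.32, 0.592]]
edge [0.07091306 0.61593976] [[0.02, 0.618], [0.32, 0.639]]
y max [0.01242129 0.31735122 0.32002408]
```

View pics/w7.png

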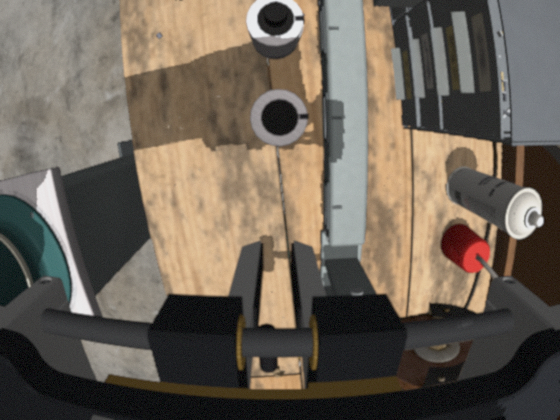

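Both stoppers are home (tops at 113 mm, flanges on the rims). The lever grip lies at about (.486,-.050). I'll press it on its left half, clear of the grinder.

```bash
python3 chk.py .5302 .286 .5226 .1776; python3 to.py .484 -.038 .20
```

```text
t 37.7833
(array([0.5299, 0.2849]), 0.0312, -18.0, 0.31)
  mark in reader: x rel glass -0.025 y 0.1021 ang -14.2
(array([0.5223, 0.1773]), 0.031, 0.8, 0.96)
  mark in reader: x rel glass -0.0246 y 0.0043 ang 4.6
tool delta [-0.1399 -0.0121  0.0538] yaw y_tool -5.9 q7 -0.21
```

```bash
python3 inch.py '[[-0.035, -0.003, 0, 0, 0, 0, 0], [-0.035, -0.003, 0, 0, 0, 0, 0], [-0.035, -0.003, 0, 0, 0, 0, 0], [-0.035, -0.003, 0, 0, 0, 0, 0], [0, 0, 0.03, 0, 0, 0, 0], [0, 0, 0.022, 0, 0, 0, 0], [0, 0, 0, 0, 0, 0, 0], [0, 0, 0, 0, 0, 0, 0]]'| grep -E 'eef|wrist|width'
python3 to.py .483 -.038 .181
```

```text
eef_pos: [0.4837, -0.0387, 0.2018]
wrist_force: [0.3, 0.3, 0.9]
width: 0.0004
tool delta [ 0.0007 -0.0007  0.0208] yaw y_tool -6.0 q7 0.09
```

```bash
python3 inch.py '[[0, 0, 0.02, 0, 0, 0, 0], [0, -0.005, 0.013, 0, 0, 0, 0], [0, -0.004, 0.013, 0, 0, 0, 0], [0, -0.003, 0.013, 0, 0, 0, 0], [0, -0.002, 0.013, 0, 0, 0, 0], [0, 0, 0.013, 0, 0, 0, 0], [0, 0, 0, 0, 0, 0, 0], [0, 0, 0, 0, 0, 0, 0]]'| grep -E 'eef|wrist'
```

```text
eef_pos: [0.4705, -0.037, 0.118]
wrist_force: [-4.1, 1.3, 6.3]
```

```bash
python3 inch.py '[[0, 0, 0.008, 0, 0, 0, 0], [0, 0.001, 0.006, 0, 0, 0, 0], [0, 0, 0.004, 0, 0, 0, 0], [0, 0, 0, 0, 0, 0, 0]]'| grep -E 'eef|wrist'; python3 inch.py '[[0, 0, 0.003, 0, 0, 0, 0], [0, 0, 0, 0, 0, 0, 0], [0, 0, 0, 0, 0, 0, 0]]'| grep -E 'eef|wrist'
```

```text
eef_pos: [0.472, -0.0372, 0.1002]
wrist_force: [-2.7, 1.7, 7.2]
eef_pos: [0.4723, -0.0372, 0.0982]
wrist_force: [-8.2, 1.9, 23.0]
```

The force jumped to 23 N, so the lever is at its stop. Hold briefly, let it return, back off and check everything.

```bash
python3 inch.py '[[0, 0, 0.0005, 0, 0, 0, 0], [0, 0, 0, 0, 0, 0, 0], [0, 0, -0.015, 0, 0, 0, 0], [0, 0.002, -0.015, 0, 0, 0, 0], [0, 0.002, -0.015, 0, 0, 0, 0], [0, 0.003, -0.015, 0, 0, 0, 0], [0, 0.003, -0.02, 0, 0, 0, 0], [0, 0, -0.035, 0, 0, 0, 0]]'| grep -E 'eef|wrist'
python3 inch.py '[[0, -0.01, -0.04, 0, 0, 0, 0], [0, -0.02, -0.03, 0, 0, 0, 0], [0.03, -0.01, 0, 0, 0, 0, 0], [0.035, 0, 0, 0, 0, 0, 0], [0.035, 0, 0, 0, 0, 0, 0], [0.035, 0, 0, 0, 0, 0, 0], [0, 0, 0, 0, 0, 0, 0], [0, 0, 0, 0, 0, 0, 0]]'| grep -E 'eef|wrist'
python3 st.py; python3 chk.py .5302 .286 .5226 .1776
python3 - <<'E'
from h import *
c=cap('wrist'); save(c,'w8'); P=wpts(c); m=box(P,.44,.53,-.12,.0,.08,.2); print('grip',m.sum(),P[m].mean(0) if m.any() else '')
c=cap('scene'); P=pts(c); m=box(P,.45,.52,-.1,.0,.07,.22); print('grip scene',m.sum(),np.percentile(P[m],[5,50,95],axis=0).round(3) if m.any() else '')
cv2.imwrite('pics/s8.png',cv2.resize(c['image'][150:330,130:430,::-1],(800,480),interpolation=cv2.INTER_CUBIC))
E
```

```text
eef_pos: [0.4809, -0.0386, 0.2116]
wrist_force: [0.2, -0.3, -0.1]
eef_pos: [0.4556, 0.1012, 0.2819]
wrist_force: [0.2, -1.0, 0.1]
can 1574 mean [0.5276 0.2831 0.0841] circ 0.5298 0.2857 0.0312
can 1729 mean [0.5208 0.1776 0.0846] circ 0.5228 0.178 0.0318
capped 386 mean [0.5295 0.2846 0.1109] circ 0.5303 0.2858 0.0123
capped 390 mean [0.5222 0.1774 0.1116] circ 0.5228 0.1777 0.0121
t 41.1333
(array([0.5295, 0.2851]), 0.0317, 29.2, 0.84)
  mark in reader: x rel glass -0.0295 y 0.1268 ang 33.0
(array([0.5227, 0.1778]), 0.0317, -8.9, 0.94)
  mark in reader: x rel glass -0.0243 y -0.0004 ang -5.1000000000000005
grip 0 
grip scene 113 [[ 0.473 -0.075  0.158]
 [ 0.479 -0.05   0.174]
 [ 0.512 -0.025  0.18 ]]
```

View pics/s8.png

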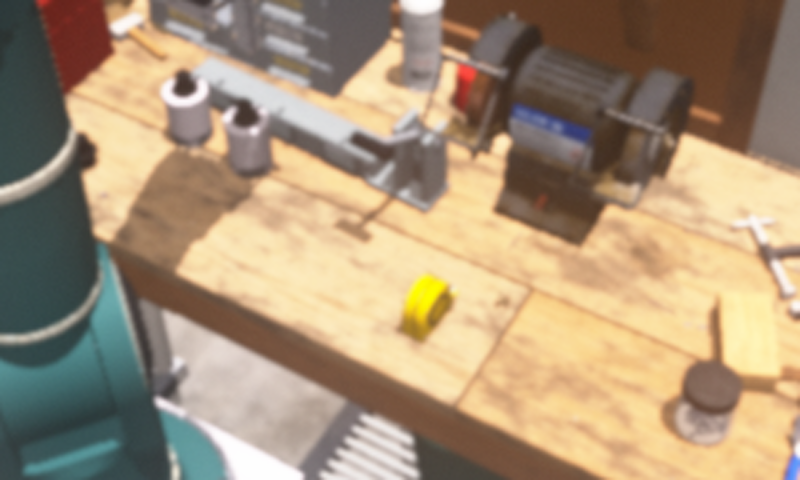

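The scene view shows both canisters stoppered at their windows (185,105) and (247,135), the lever up again, and the tape (427,305) and jar (710,400) standing clear. Handing in.

```bash
python3 -c "
from workcell import ctrl; print(ctrl.job_done())"
```

```text
the job is handed in; nothing more can be done
None
```

The job is handed in, with no verdict returned: both canisters present stand stoppered at windows 1 and 2 with labels facing the glass, the tape is aside, the lever went down to its stop and came back up, and the jar was not touched.

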